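Strip and clean a drill jig

TASK

Strip and clean the drill jig. Lift the drill plate straight up off the two locating pins, keeping it level so that it neither cocks nor binds on them, and lay it flat in the middle of the black rubber mat; put every brass nut from the jig into the steel tray. With the plate off, scrub the chip well in the jig's middle with the bottle brush, at least two full strokes right down to the floor and up again, take the brush out, stand it back in its stand handle up, and leave the brass pipe elbow and the tape measure where they are.

Things in the scene. Friction and masses are not known exactly. Their poses are not given: they have to be found in the camera images.
- jig: Drill jig, fixed to the bench: a grey and steel block 210 (its x) x 118 mm (its y) on a 230 x 130 mm foot, top face 60 mm above the worktop. Origin: centre of its underside; z up. Four nests (round recesses 33 mm across, 4 mm deep, floor at 56 mm) at x = +-48, y = +-36 mm; chip well in the middle, a pin near either end.
- well_floor (a point): Centre of the floor of the jig's chip well: a round pocket 45 mm across on the jig's own axis, floor 10 mm above the worktop, mouth 60 mm above it (50 mm deep).
- pin_top_a (a point): Tip of one locating pin, at x = +84, y = 0, z = 106 mm in the jig's frame. The pin is upright, 12 mm thick, tapered at the tip, and stands on a 22 mm wide shoulder whose top is at 76 mm.
- pin_top_b (a point): Tip of the other locating pin, alike, at x = -84, y = 0, z = 106 mm in the jig's frame.
- drill_plate: Loose aluminium plate 200 (its x) x 106 (its y) x 10 mm, about 0.5 kg, seated at the start on the two pin shoulders, over nests and well, its x along the jig's. Origin: centre of its underside; z up. 15 mm holes at x = +-84, y = 0 take the pins (1.5 mm play all round); it is free when raised 30 mm and cocks if lifted unevenly. Four more 15 mm holes lie over the nests.
- plate_handle (a point): Centre of the plate's black lifting handle: a straight bar 90 mm long along the plate's x, 12 mm wide (along y), 14 mm high, its centre 45 mm above the plate's underside, above the plate's centre of mass, on two round posts 72 mm apart. There are 28 mm of free space between bar and plate.
- brush: Bottle brush, 180 mm long, 60 g, standing loose and upright in its stand with the handle up. Origin: centre of the flat underside of the head; its z runs up along the brush. Head: stiff black cylinder 33 mm thick and 50 mm long, then a thin steel stem, then a round wooden handle 18 mm thick from 88 to 180 mm above the origin.
- brush_grip (a point): Point on the axis of the brush's handle, 150 mm above the brush's origin, good to grip.
- brush_stand: Fixed upright aluminium tube on a 76 x 76 mm foot, the brush's stand: 46 mm bore, rim 58 mm above the worktop, inner floor 6 mm above it. Origin: centre of its underside.
- rest_mat: Fixed black rubber mat 230 (its x) x 150 (its y) x 4 mm lying on the worktop. Origin: centre of its underside.
- tray: Loose open steel parts tray, 190 (its x) x 120 (its y) x 26 mm high outside, walls and floor 4 mm, 0.4 kg. Origin: centre of its underside; z up. It may get knocked aside.
- elbow: Bystander: brass pipe elbow 54 x 52 x 25 mm, loose. Origin: centre of its underside.
- tape_rule: Bystander: tape measure 69 x 90 x 30 mm, loose. Origin: centre of its underside.
- nut1: Round brass hose nut, 29 mm across, 16 mm high, 50 g, lying flat in one of the jig's nests and standing 12 mm proud of the block's top. Origin: centre of its underside. Two to four nuts are there; the others are absent.
- nut2: Round brass hose nut, 29 mm across, 16 mm high, 50 g, lying flat in one of the jig's nests and standing 12 mm proud of the block's top. Origin: centre of its underside. Two to four nuts are there; the others are absent.
- nut3: Round brass hose nut, 29 mm across, 16 mm high, 50 g, lying flat in one of the jig's nests and standing 12 mm proud of the block's top. Origin: centre of its underside. Two to four nuts are there; the others are absent.
- nut4: Round brass hose nut, 29 mm across, 16 mm high, 50 g, lying flat in one of the jig's nests and standing 12 mm proud of the block's top. Origin: centre of its underside. Two to four nuts are there; the others are absent.

How it is judged:
On the way, in this order (a step that is already met when the one before it is completed fails the run):
1. the drill plate is lifted straight up and level, clear of the pins (z of drill_plate in the frame of jig above 0.107 m and horizontal distance between drill_plate and jig below 0.04 m and angle between drill_plate's own z axis and vertical below 0.14 rad), for 0.05 s.
2. the brush is down in the chip well, its head within 12 mm of the floor (z of brush in the frame of jig between 0 and 0.022 m and horizontal distance between brush and jig below 0.022 m), for 0.05 s.
3. the brush is drawn up at least 30 mm from the floor (z of brush in the frame of jig above 0.04 m and horizontal distance between brush and jig below 0.03 m), for 0.02 s.
4. the brush is down in the well again (all of step 2), for 0.05 s.
5. the brush is drawn up out of the well (z of brush in the frame of jig above 0.062 m), for 0.05 s.
At the end, for the whole second after the job is handed in: the drill plate lies flat on the mat, its centre within 45 mm of the mat's centre; every nut that is there lies inside the tray, not stacked above its rim, and the tray stands level; the brush stands in its stand, head at the bottom, upright within 14 degrees; all at rest (horizontal distance between drill_plate and rest_mat below 0.045 m and height (world z) of drill_plate below 0.009 m and angle between each of drill_plate, tray's own z axis and vertical below 0.05 rad and linear speed of each of drill_plate, brush, nut1, nut2, nut3, nut4 below 0.02 m/s and horizontal distance between brush and brush_stand below 0.02 m and height (world z) of brush below 0.016 m and angle between brush's own z axis and vertical below 0.25 rad and x of nut1 in the frame of tray between -0.091 and 0.091 m and y of nut1 in the frame of tray between -0.056 and 0.056 m and z of nut1 in the frame of tray between 0 and 0.024 m and x of nut2 in the frame of tray between -0.091 and 0.091 m and y of nut2 in the frame of tray between -0.056 and 0.056 m and z of nut2 in the frame of tray between 0 and 0.024 m and x of nut3 in the frame of tray between -0.091 and 0.091 m and y of nut3 in the frame of tray between -0.056 and 0.056 m and z of nut3 in the frame of tray between 0 and 0.024 m and x of nut4 in the frame of tray between -0.091 and 0.091 m and y of nut4 in the frame of tray between -0.056 and 0.056 m and z of nut4 in the frame of tray between 0 and 0.024 m); the robot touches nothing.
It fails at once if the drill plate is cocked (tipped more than 8 degrees) while still on its pins (z of drill_plate in the frame of jig between 0.06 and 0.106 m and horizontal distance between drill_plate and jig below 0.03 m and angle between drill_plate's own z axis and vertical above 0.14 rad).
It fails at once if the drill plate is forced against the jig and its pins with more than 60 N (contact force between drill_plate and jig above 60 N).
It fails at once if the elbow is pushed more than 30 mm (distance of elbow from where it was at the start of the episode above 0.03 m).
It fails at once if the tape rule is pushed more than 30 mm (distance of tape_rule from where it was at the start of the episode above 0.03 m).
Of nut1, nut2, nut3, nut4 only 2 to 4 are there at a start; the rules pass over those that are not, and their reading is None.
At some moment in a run one of tray may be knocked a few centimetres aside while the robot is not near it.
It also fails if it takes over 210 s, if anything falls off the work surface, if the arm or the gripper's body presses on something with over 40 N, if the wrist force passes 120 N, or if a joint passes its speed limit or range.

ROBOT

A 7-joint arm with a two-finger parallel gripper is mounted at the origin on a cart in front of the work surface, level with it; the furniture and walls round the work are solid. World frame = base frame: x ahead of the robot, y to its left, z up, the work surface at z = 0. Lengths are in m, angles in rad, forces in N, time in s.
With the tool pointing down it reaches from about 0.35 to 0.9 m from the base axis. Payload 19.9 kg.
Tool frame: the origin (TCP) lies midway between the tips of the shut fingers; the grasp point (between the pads) lies bot.pinch_z behind it (bot.pinch_z is the distance from the TCP to the grasp point, in m); y points along the fingers, x is the direction in which the jaws open and shut, and the axes are right-handed (so a half turn about y gives the same grasp; the last joint's range is limited). The gripper opens to 94 mm and grips with 3 to 60 N. Pads are 16 mm wide; open, the fingers measure 119 mm over their backs; the gripper's body (75 mm by 177 mm) begins 78 mm behind the grasp point.
Start: joints at [1.216, 0.417, -0.01, 1.614, 0.005, 1.111, -0.053], TCP at [0.192, -0.595, 0.205] pointing down, gripper open.
Joint ranges: [-2.81, 2.81], [-0.39, 2.02], [-1.27, 1.25], [0.06, 2.57], [-1.19, 4.33], [0.19, 2], [-2.82, 2.82]. Speed limits (rad/s): [1.89, 1.89, 2.39, 2.39, 3.01, 3.01, 3.01].

INTERFACE

Orientations are given as a rotation vector (axis times angle).
In Python, from workcell import bot, jaws, vision, order gives the robot as it stands. The module is installed in compiled form; this text tells all that it offers. Calls block until the motion is done:
- bot.goto(position, orientation): joint-space move of the TCP to a pose.
- bot.movel(position, attitude=None, velocity=0.15, f_stop=None): straight line of the TCP; attitude=None keeps the orientation; velocity is the mean speed in m/s. With f_stop (N) it stops when the force on the tool has changed by that much, and returns True; else False.
- bot.move_joints(angles): joint-space move.
- jaws.open_gripper() and jaws.grasp(effort=None): open the fingers fully, or close them until they stop; effort is the grip in N (None keeps the last).
- bot.wait(seconds).
- bot.inverse_kinematics(position, orientation): joint angles nearest the present ones, or None.
- bot.get_obs(): the state.
- vision.capture(name): name is "side" or "top"; returns (picture, depth): 420x560x3 uint8, blue, green, red; 420x560 float32, m along the optical axis (not along the pixel's ray), 0 where there is no reading.
- vision.camera_info(name): a dict with "fx", "fy", "cx", "cy" (pixels), "D" ([k1, k2, p1, p2, k3] as OpenCV has them; the pictures are not rectified), "R" (3x3) and "t" (3): a world point X has camera coordinates R X + t. Camera axes: x right, y down, z forward; pixel columns grow to the right and rows downward; lengths in m; the calibration is good to about 2 mm. A picture is of the moment at which its call begins. camera_info takes no time and is no camera call.
A pose or a line that the arm cannot do raises bot.IKError and nothing moves.
- order.finish_job(): hands the job in, once; it reports no verdict.
The state is a dict: "time": time; "qpos": joint angles; "joint_vel": joint speeds; "tau": joint torques, N m; "ee_pos": TCP position; "orientation": TCP orientation; "wrist_force": force on the tool from outside, world axes, zero at the start; "ft_torque": the same for the moment, N m; "width": opening from 0.0 (shut) to 1.0 (fully open).
Only numpy, scipy, OpenCV 4.12 (cv2) and the standard library are available. Lean on these libraries where they do the work, as an engineer would, in place of code of your own. Each camera call takes 0.05 s, during which the arm holds its last target.

## Working session

There is one attempt and no reset: what is moved stays moved. The work goes in short steps, each a Python script; the robot and the scene stay as the last script left them, time stands still between calls to the robot, and variables do not carry over. Pictures are saved under pics/ and viewed, and the job is handed in when it is done.

```bash
ls; mkdir -p pics; python3 - <<'E'
from workcell import bot,jaws,vision,order
import cv2
print(bot.get_obs(), bot.pinch_z)
for n in("top","side"):
    p,d=vision.capture(n); cv2.imwrite(f"pics/{n}0.png",p); i=vision.camera_info(n); print(n,i); print((-i["R"].T@i["t"]))
    import numpy as np; np.save(f"pics/{n}0.npy",d)
E
```

```text
pics
{'time': 0.0, 'qpos': array([ 1.21652239,  0.41797438, -0.01033656,  1.61418456,  0.00469973,
        1.11066977, -0.05295646]), 'joint_vel': array([ 0.00045493,  0.00012754,  0.00074229, -0.00097722, -0.00164352,
        0.0026058 ,  0.00045336]), 'tau': array([-2.76765597e-03, -8.51249456e+01,  6.37397747e-01, -4.25994730e+01,
       -4.89560177e-02,  1.85655121e-02,  1.01863268e-04]), 'ee_pos': array([ 0.19220327, -0.59431674,  0.2048205 ]), 'orientation': array([-1.3404479 ,  0.97646747, -0.97477055]), 'wrist_force': array([-0.1849128 , -0.20718892, -0.01278592]), 'ft_torque': array([-0.02807079, -0.08058533,  0.04163917]), 'width': 0.9992376705533267} 0.0188
top {'fx': 510.3943887663536, 'fy': 510.3943887663536, 'cx': 279.4152947822531, 'cy': 206.91980745214622, 'D': array([-0.06328922,  0.        ,  0.        ,  0.        ,  0.        ]), 'R': array([[ 0.0359785 , -0.99934754, -0.00317   ],
       [-0.9745137 , -0.03438125, -0.22167764],
       [ 0.22142402,  0.01106484, -0.97511485]]), 't': array([0.04277722, 0.55041089, 1.48401059])}
[0.20624831 0.04525279 1.56923015]
side {'fx': 541.1057296440733, 'fy': 541.1057296440733, 'cx': 294.59227602454, 'cy': 213.31754165092133, 'D': array([-0.04714625,  0.        ,  0.        ,  0.        ,  0.        ]), 'R': array([[-0.97837103, -0.20592074, -0.01966685],
       [-0.06391852,  0.39136631, -0.91801244],
       [ 0.19673474, -0.89689969, -0.39606361]]), 't': array([0.55289113, 0.10692078, 1.56643023])}
[0.23959563 1.47693736 0.72943424]
```

View pics/top0.png

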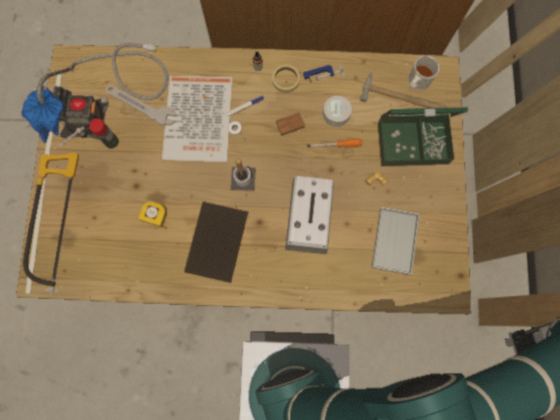

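View pics/side0.png

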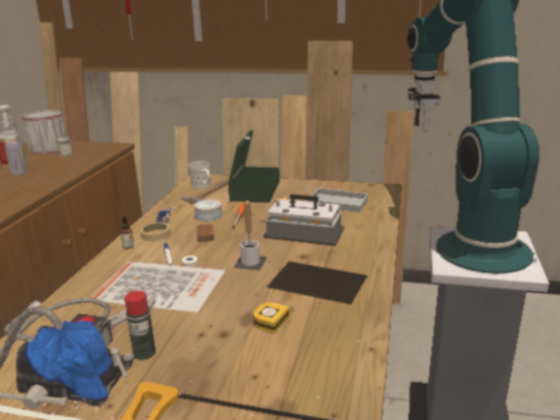

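```bash
python3 - <<'E'
from scipy.spatial.transform import Rotation as R
print(R.from_rotvec([-1.3404479 ,  0.97646747, -0.97477055]).as_matrix().round(3))
E
```

```text
[[ 0.308 -0.     0.951]
 [-0.951  0.001  0.308]
 [-0.001 -1.    -0.   ]]
```

```bash
cat > h.py <<'E'
import numpy as np, cv2
from scipy.spatial.transform import Rotation as Rot
def rays(i,uv):
    K=np.array([[i["fx"],0,i["cx"]],[0,i["fy"],i["cy"]],[0,0,1]])
    n=cv2.undistortPoints(np.asarray(uv,float).reshape(-1,1,2),K,np.asarray(i["D"],float)).reshape(-1,2)
    return np.c_[n,np.ones(len(n))]
def onplane(i,uv,z):
    d=rays(i,uv)@i["R"]; c=-i["R"].T@i["t"]
    s=(z-c[2])/d[:,2]; return c+d*s[:,None]
def cloud(i,depth):
    H,W=depth.shape; u,v=np.meshgrid(np.arange(W),np.arange(H))
    r=rays(i,np.c_[u.ravel(),v.ravel()])*depth.ravel()[:,None]
    P=(r-i["t"])@i["R"]; P[depth.ravel()<=0]=np.nan
    return P.reshape(H,W,3)
def project(i,X):
    X=np.atleast_2d(X).astype(float); K=np.array([[i["fx"],0,i["cx"]],[0,i["fy"],i["cy"]],[0,0,1]])
    return cv2.projectPoints(X,cv2.Rodrigues(i["R"])[0],i["t"],K,np.asarray(i["D"],float))[0].reshape(-1,2)
def down(phi):
    """tool y down, jaw axis (tool x) at world angle phi"""
    x=np.array([np.cos(phi),np.sin(phi),0]); y=np.array([0,0,-1.]); z=np.cross(x,y)
    return Rot.from_matrix(np.c_[x,y,z]).as_rotvec()
E
python3 - <<'E'
from workcell import vision
from h import *
i=vision.camera_info("top"); p=cv2.imread("pics/top0.png"); P=cloud(i,np.load("pics/top0.npy"))
hs=cv2.cvtColor(p,cv2.COLOR_BGR2HSV)
def crop(c,r,w,h): 
    m=np.zeros(p.shape[:2],bool); m[r-h:r+h,c-w:c+w]=1; return m
def rect(m,z,name):
    m=m.astype(np.uint8); n,l,s,c=cv2.connectedComponentsWithStats(m); k=1+np.argmax(s[1:,4]); m=(l==k)
    v,u=np.nonzero(m); cs=cv2.findContours(m.astype(np.uint8),cv2.RETR_EXTERNAL,cv2.CHAIN_APPROX_NONE)[0][0][:,0]
    X=onplane(i,cs,z)[:,:2]; r=cv2.minAreaRect((X*1000).astype(np.float32)); print(name,s[k],r,"medz",np.nanmedian(P[m][:,2])); return m
c=crop(312,213,40,55)
Z=P[...,2]
print("table z",np.nanmedian(Z[200:230,330:360]))
rect(c&(Z>0.078)&(Z<0.1),.086,"plate")
rect(c&(Z>0.078),.086,"plate+handle")
m=rect(c&(Z>0.105),.138-.086,"handle(bar top z 0.128)")
print(np.nanmean(P[m],0))
rect(c&(Z>0.03)&(Z<0.07),.06,"jig")
rect(crop(216,242,50,60)&(hs[...,2]<60),.004,"mat")
rect(crop(396,241,40,50)&(hs[...,1]<60)&(hs[...,2]>90),.026,"tray")
c=crop(242,177,25,28)
m=c&(Z>0.03); v,u=np.nonzero(m); 
for a,b in zip(v,u): print(a,b,P[a,b].round(3),hs[a,b])
im=cv2.resize(p[120:290,170:430],None,fx=3,fy=3,interpolation=cv2.INTER_CUBIC); cv2.imwrite("pics/z0.png",im)
s=cv2.imread("pics/side0.png"); cv2.imwrite("pics/z1.png",cv2.resize(s[170:300,220:400],None,fx=4,fy=4,interpolation=cv2.INTER_CUBIC))
E
```

```text
table z 0.002393557712543618
plate [ 290  176   42   69 2132] ((538.2926025390625, -31.66034698486328), (106.0232162475586, 201.87869262695312), 85.60415649414062) medz 0.08783875728506693
plate+handle [ 290  176   42   69 2285] ((538.2926025390625, -31.66034698486328), (106.0232162475586, 201.87869262695312), 85.60415649414062) medz 0.08812994463155181
handle(bar top z 0.128) [308 192   8  31 129] ((554.467041015625, -35.26407241821289), (12.778145790100098, 94.72003173828125), 85.46537017822266) medz 0.12899381558395
[ 0.53663932 -0.03116016  0.12884324]
jig [288 176  45  73 377] ((536.5875244140625, -31.557220458984375), (118.04629516601562, 214.8311767578125), 85.60545349121094) medz 0.060699687811972505
mat [219 237   6   9  21] ((446.9291076660156, 238.68508911132812), (25.304401397705078, 15.5521240234375), 3.3887133598327637) medz 0.006152656995557799
tray [ 372  207   47   67 2403] ((465.44610595703125, -296.7572326660156), (120.38030242919922, 191.62782287597656), 81.73771667480469) medz 0.006953788212466443
158 238 [0.659 0.184 0.185] [ 17 122 155]
159 236 [0.656 0.19  0.1
[... 10486 characters left out ...]
  0.198 0.034] [ 14  38 126]
182 238 [0.628 0.194 0.04 ] [ 15  37 137]
182 239 [0.628 0.191 0.043] [ 17  33 139]
182 240 [0.626 0.187 0.05 ] [ 17  35 139]
182 241 [0.627 0.184 0.047] [ 18  32 143]
182 242 [0.626 0.181 0.049] [ 16  34 141]
182 243 [0.627 0.178 0.046] [ 16  36 134]
182 244 [0.628 0.175 0.044] [ 15  39 132]
182 245 [0.628 0.172 0.043] [ 17  40 128]
182 246 [0.63  0.17  0.036] [ 14  40 121]
182 247 [0.631 0.167 0.033] [ 13  40 116]
183 239 [0.627 0.191 0.034] [ 14  40 129]
183 240 [0.626 0.188 0.039] [ 17  40 129]
183 241 [0.625 0.184 0.042] [ 14  41 131]
183 242 [0.626 0.182 0.038] [ 16  38 129]
183 243 [0.627 0.179 0.036] [ 16  43 126]
183 244 [0.628 0.176 0.034] [ 16  46 123]
```

View pics/z0.png

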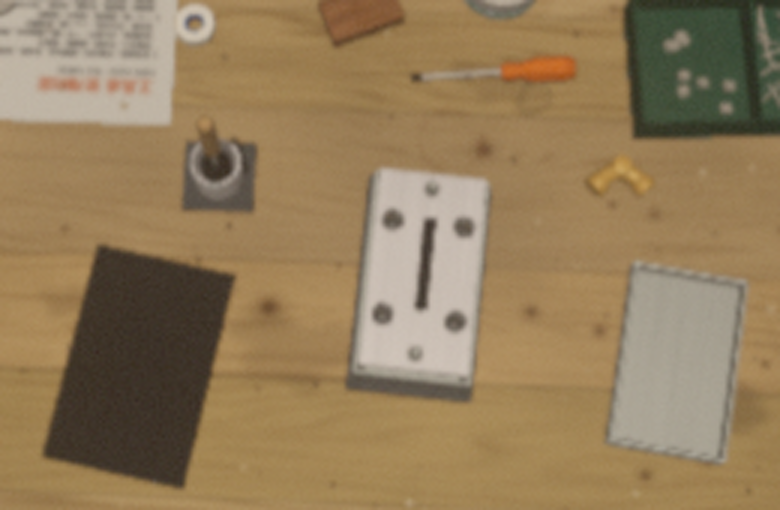

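View pics/z1.png

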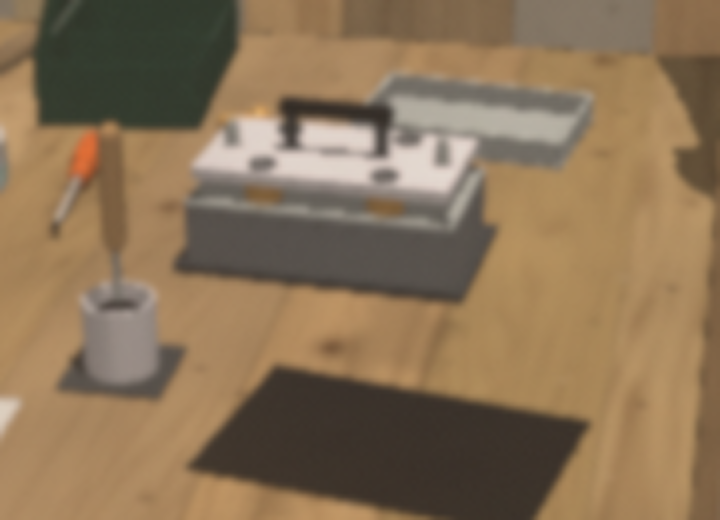

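```bash
cat >> h.py <<'E'
def rect(i,m,z,P=None):
    n,l,s,c=cv2.connectedComponentsWithStats(m.astype(np.uint8)); k=1+np.argmax(s[1:,4]); m=(l==k).astype(np.uint8)
    cs=cv2.findContours(m,cv2.RETR_EXTERNAL,cv2.CHAIN_APPROX_NONE)[0][0][:,0]
    X=onplane(i,cs,z)[:,:2]; (c,wh,a)=cv2.minAreaRect((X*1000).astype(np.float32))
    if wh[0]<wh[1]: a-=90; wh=wh[::-1]
    return np.round(c,1),np.round(wh,1),round(a,2),s[k,4]
def box(c,r,w,h,shape=(420,560)):
    m=np.zeros(shape,bool); m[r-h:r+h,c-w:c+w]=1; return m
E
python3 - <<'E'
from workcell import vision
from h import *
for n in("top","side"):
    i=vision.camera_info(n); p=cv2.imread(f"pics/{n}0.png"); P=cloud(i,np.load(f"pics/{n}0.npy")); hs=cv2.cvtColor(p,cv2.COLOR_BGR2HSV)
    Z=P[...,2]
    c=(np.hypot(P[...,0]-.537,P[...,1]+.031)<.14)
    print(n,"table",np.nanmedian(Z[c&(Z<.01)]))
    print("plate",rect(i,c&(Z>.08)&(Z<.1),.086))
    c2=(np.hypot(P[...,0]-.537,P[...,1]+.031)<.07)
    m=c2&(Z>.113)&(hs[...,2]<90)
    print("bar",rect(i,m,.124), np.nanmean(P[m],0), np.nanmedian(P[m],0))
    cm=(np.hypot(P[...,0]-.45,P[...,1]-.24)<.16)
    print("mat",rect(i,cm&(Z<.02)&(hs[...,2]<75),.004))
    ct=(np.hypot(P[...,0]-.465,P[...,1]+.297)<.13)
    print("tray",rect(i,ct&(Z>-.01)&(hs[...,1]<60)&(hs[...,2]>60),.026))
    cb=(np.hypot(P[...,0]-.65,P[...,1]-.183)<.03)
    m=cb&(Z>.11)&(Z<.2)
    for a in (.1,.12,.14,.16,.18):
        q=cb&(abs(Z-a)<.01); print("brush",a,q.sum(),np.nanmean(P[q],0).round(4))
    q=cb&(abs(Z-.058)<.006)&(hs[...,1]<60)&(hs[...,2]>120); print("rim",q.sum(),cv2.fitEllipse((P[q][:,:2]*1000).astype(np.float32)))
    ce=(np.hypot(P[...,0]-.63,P[...,1]+.25)<.08)&(Z>.008); print("elbow",np.nanmean(P[ce],0) if ce.any() else 0)
    cv2.imwrite(f"pics/m_{n}.png",np.hstack([(cm&(Z<.02)&(hs[...,2]<75))*np.uint8(255)]))
E
```

```text
top table 0.00230372645660455
plate (array([538.3, -31.7]), array([201.9, 106. ]), -4.4, np.int32(2115))
bar (array([536.1, -31.4]), array([81.3,  6.4]), -4.27, np.int32(62)) [ 0.53459951 -0.0309974   0.12936971] [ 0.53514759 -0.03057321  0.12942933]
mat (array([445.6, 255.4]), array([221.7, 143.6]), -10.59, np.int32(3231))
tray (array([ 465.4, -296.8]), array([191.6, 120.4]), -8.26, np.int32(2392))
brush 0.1 6 [0.6478 0.1802 0.1072]
brush 0.12 9 [0.6447 0.1831 0.1212]
brush 0.14 14 [0.6461 0.1809 0.139 ]
brush 0.16 13 [0.6453 0.1823 0.1609]
brush 0.18 32 [0.6497 0.1822 0.1836]
rim 38 ((651.0762939453125, 182.8523406982422), (47.61117935180664, 49.440330505371094), 76.29554748535156)
elbow [ 0.64124756 -0.24680429  0.02072403]
side table -0.00047272476772136304
plate (array([540.2, -19. ]), array([202.2, 118.3]), -4.37, np.int32(920))
bar (array([537.1, -20. ]), array([89.1, 39.1]), -9.95, np.int32(106)) [ 0.53819989 -0.02371046  0.12182482] [ 0.53668425 -0.02332303  0.12231565]
mat (array([448.6, 262.2]), array([221.7, 140.1]), -10.44, np.int32(2285))
tray (array([ 468. , -261.5]), array([198. , 167.2]), -8.42, np.int32(808))
brush 0.1 33 [0.6527 0.1912 0.103 ]
brush 0.12 40 [0.6527 0.1923 0.1198]
brush 0.14 42 [0.6525 0.1923 0.1398]
brush 0.16 51 [0.6527 0.1915 0.1603]
brush 0.18 38 [0.6531 0.1892 0.1783]
rim 56 ((653.1530151367188, 186.65744018554688), (46.551734924316406, 47.78788757324219), 173.1725616455078)
elbow [ 0.64754624 -0.25092894  0.02008382]
```

```bash
python3 - <<'E'
from workcell import bot
from h import *
D=np.deg2rad
for nm,pos,ph in [("plate",(.538,-.031,.25),-94.4),("plate",(.538,-.031,.102),-94.4),("mat",(.447,.257,.15),-100.5),("brush",(.652,.185,.137),-90),("brush",(.652,.185,.3),0),("brushwell",(.538,-.031,.3),-90),("nut",(.586,.0,.061),-4.4),("nut",(.586,.0,.061),175.6),("nut",(.49,-.07,.061),-4.4),("tray",(.465,-.297,.08),-8.3),("tray",(.465,-.297,.08),-98)]:
    q=bot.inverse_kinematics(np.array(pos),down(D(ph))); print(nm,ph,None if q is None else np.round(q,2))
E
```

```text
plate -94.4 [ 0.43  0.26 -0.51  1.76  0.14  1.16 -1.77]
plate -94.4 [ 0.34  0.42 -0.41  1.91  0.22  0.85 -1.84]
mat -100.5 [-0.88  0.3   0.35  1.95 -0.13  0.91 -2.22]
brush -90 [ 0.14  0.68 -0.7   1.51  0.47  1.12 -2.23]
brush 0 [ 0.29  0.64 -1.01  1.32  0.53  1.46 -0.68]
brushwell -90 [ 0.46  0.22 -0.54  1.69  0.12  1.26 -1.68]
nut -4.4 [ 0.42  0.61 -0.63  1.81  0.45  0.87 -0.49]
nut 175.6 [ 0.71  0.82 -1.09  1.8   0.83  1.06  2.37]
nut -4.4 [ 0.55  0.45 -0.56  2.03  0.34  0.75 -0.3 ]
tray -8.3 [ 0.81  0.47 -0.37  1.89  0.23  0.82  0.18]
tray -98 [ 0.59  0.45 -0.1   1.9   0.06  0.8  -1.25]
```

```bash
python3 - <<'E'
from workcell import bot,vision
from h import *
bot.goto(np.array([.538,-.031,.22]),down(np.deg2rad(-94.4)))
o=bot.get_obs(); print(o["time"],o["ee_pos"],o["wrist_force"],o["ft_torque"],o["qpos"].round(2))
for n in("top","side"):
    p,d=vision.capture(n); np.save(f"pics/{n}1.npy",d); cv2.imwrite(f"pics/{n}1.png",p)
    t=o["ee_pos"]; u=project(vision.camera_info(n),t)[0]; print(n,u)
    u=u.astype(int); c=p[max(0,u[1]-70):u[1]+70,u[0]-90:u[0]+90]; cv2.imwrite(f"pics/c1{n}.png",cv2.resize(c,None,fx=4,fy=4,interpolation=cv2.INTER_CUBIC))
E
```

```text
2.4583 [ 0.53800768 -0.03181426  0.21993435] [-0.47499293 -0.30753949 -0.36953047] [0.08149269 0.00430042 0.00772574] [ 0.42  0.28 -0.5   1.8   0.15  1.1  -1.78]
top [313.67952235 199.00128138]
side [304.22765525 165.7800767 ]
```

View pics/c1side.png

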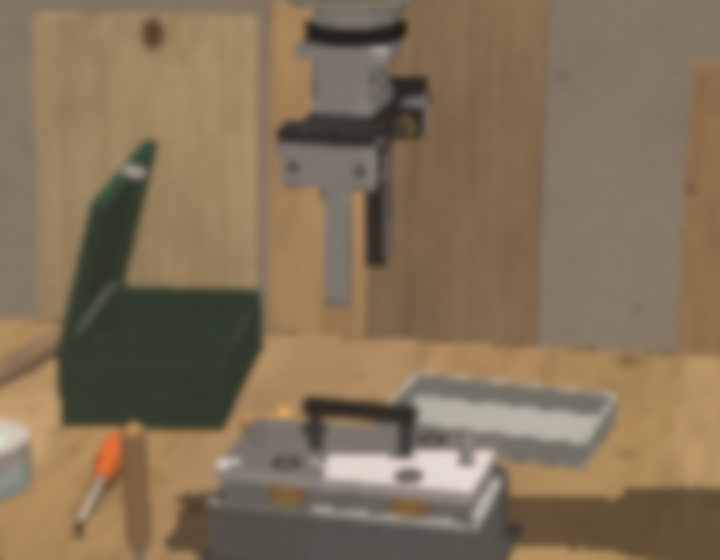

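View pics/c1top.png

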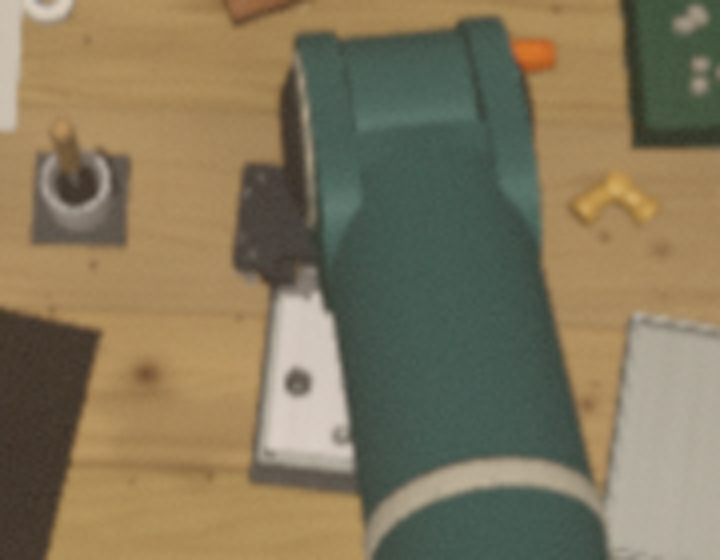

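```bash
python3 - <<'E'
from workcell import bot,jaws
from h import *
a=down(np.deg2rad(-94.4))
st=bot.movel(np.array([.538,-.031,.102]),a,velocity=0.08,f_stop=8)
bot.wait(.3)
o=bot.get_obs(); print(st,o["time"],o["ee_pos"],o["wrist_force"],o["ft_torque"])
jaws.grasp(8); bot.wait(.3)
o=bot.get_obs(); print(o["ee_pos"],o["wrist_force"],o["ft_torque"],o["width"]*94)
E
```

```text
False 4.4833 [ 0.53808372 -0.03100704  0.10213166] [0.82221471 0.12084078 0.03825937] [0.03043385 0.02047978 0.01392972]
[ 0.53801251 -0.03090344  0.10201397] [-0.08661571  2.49740262  0.31456271] [ 0.57783166 -0.09250721  0.02466604] 11.78247626835159
```

```bash
python3 - <<'E'
from workcell import bot,jaws
from h import *
a=down(np.deg2rad(-94.4))
jaws.grasp(40); bot.wait(.3)
o=bot.get_obs(); print(o["ee_pos"],o["wrist_force"],o["ft_torque"],o["width"]*94)
for z in (.105,.110,.116,.124,.132,.137,.145,.160):
    st=bot.movel(np.array([.538,-.031,z]),a,velocity=0.03,f_stop=30)
    o=bot.get_obs(); print(st,o["ee_pos"],o["wrist_force"].round(2),o["ft_torque"].round(2),o["width"]*94)
    if st: break
E
```

```text
[ 0.53798096 -0.03101348  0.10197893] [ 0.28726533  0.7214715  -2.06086571] [ 0.30489376 -0.10842181 -0.03985753] 11.885231371722375
False [ 0.53791588 -0.03119814  0.105051  ] [-0.87 -0.54 -3.79] [-0.01 -0.01  0.02] 11.537298295711421
False [ 0.53810639 -0.03104676  0.11022574] [-0.03  0.17 -4.41] [-0.01  0.04 -0.02] 11.64811382669913
False [ 0.5381305  -0.03101371  0.11621726] [-0.25  0.34 -3.73] [0.08 0.02 0.01] 11.50096334867944
False [ 0.53811125 -0.03104587  0.12418993] [-0.17 -0.63 -4.12] [ 0.05 -0.07 -0.09] 11.605647908161787
False [ 0.5380965  -0.03101931  0.13218121] [ 0.72 -0.26 -4.92] [-0.01 -0.   -0.02] 12.169427783780765
False [ 0.53814208 -0.03099063  0.13720512] [-0.82  0.64 -5.01] [ 0.04  0.06 -0.02] 11.161098673650002
False [ 0.53808362 -0.03103246  0.1451866 ] [-0.35  0.39 -3.51] [-0.01  0.07  0.  ] 11.865187460787736
False [ 0.53795397 -0.03105675  0.15999089] [ 0.61 -0.39 -3.57] [0.07 0.08 0.05] 11.727597649693735
```

```bash
python3 - <<'E'
from workcell import bot,jaws,vision
from h import *
a=down(np.deg2rad(-94.4)); b=down(np.deg2rad(-100.5))
bot.movel(np.array([.538,-.031,.2]),a,velocity=0.1)
bot.movel(np.array([.447,.257,.16]),b,velocity=0.12)
bot.movel(np.array([.447,.257,.045]),b,velocity=0.1)
o=bot.get_obs(); print(o["time"],o["ee_pos"],o["wrist_force"].round(2),o["width"]*94)
st=bot.movel(np.array([.447,.257,.0285]),b,velocity=0.02,f_stop=5)
o=bot.get_obs(); print(st,o["ee_pos"],o["wrist_force"].round(2),o["ft_torque"].round(2))
jaws.open_gripper(); bot.wait(.2)
bot.movel(np.array([.447,.257,.16]),b,velocity=0.15)
bot.movel(np.array([.6,.08,.26]),down(np.deg2rad(-90)),velocity=0.2)
for n in("top","side"):
    p,d=vision.capture(n); np.save(f"pics/{n}2.npy",d); cv2.imwrite(f"pics/{n}2.png",p)
o=bot.get_obs(); print(o["time"])
E
```

```text
14.2 [0.44734591 0.25720834 0.04556131] [ 0.15 -0.22 -3.72] 11.439977376314914
True [0.44694263 0.25719715 0.02984599] [0.75 1.9  1.95] [ 0.24 -0.31 -0.02]
18.9583
```

View pics/side2.png

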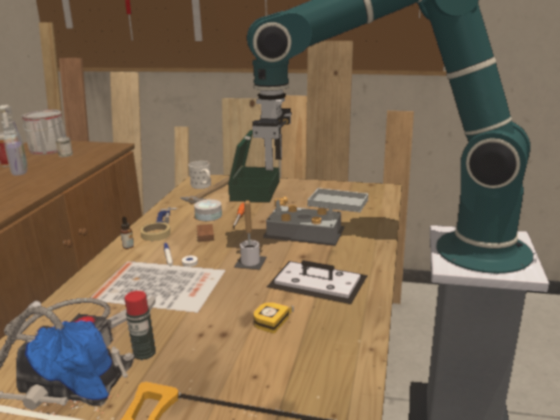

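View pics/top2.png

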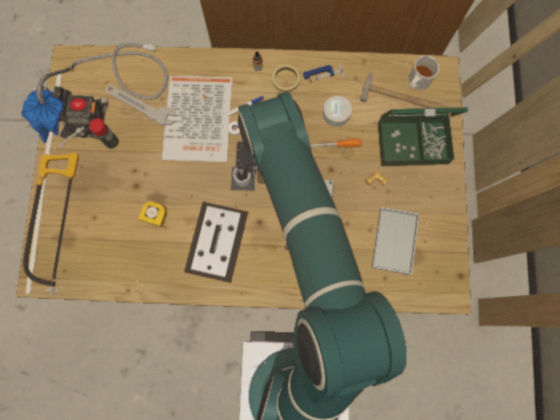

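```bash
python3 - <<'E'
from workcell import bot,jaws,vision
from h import *
b=down(np.deg2rad(-90))
bot.movel(np.array([.652,.183,.26]),b,velocity=0.2)
st=bot.movel(np.array([.652,.183,.137]),b,velocity=0.1,f_stop=5)
o=bot.get_obs(); print(st,o["ee_pos"],o["wrist_force"].round(2))
jaws.grasp(15); bot.wait(.3)
o=bot.get_obs(); print(o["ee_pos"],o["wrist_force"].round(2),o["ft_torque"].round(2),o["width"]*94)
jaws.grasp(35); bot.wait(.2)
bot.movel(np.array([.652,.183,.27]),b,velocity=0.08)
bot.wait(.3)
o=bot.get_obs(); print(o["time"],o["ee_pos"],o["wrist_force"].round(2),o["ft_torque"].round(2),o["width"]*94)
for n in("top","side"):
    p,d=vision.capture(n); np.save(f"pics/{n}3.npy",d); cv2.imwrite(f"pics/{n}3.png",p)
s=cv2.imread("pics/side3.png"); cv2.imwrite("pics/z3.png",cv2.resize(s[90:280,200:370],None,fx=3,fy=3,interpolation=cv2.INTER_CUBIC))
E
```

```text
False [0.65232015 0.18315108 0.13769452] [ 0.39 -0.05  0.71]
[0.65198897 0.1829953  0.13698505] [ 0.2  -0.18 -0.35] [ 0.03 -0.01 -0.03] 17.69271679963968
25.05 [0.6519699  0.18297369 0.26989774] [-0.45  0.28 -0.2 ] [0.05 0.07 0.  ] 17.330669825906842
```

View pics/z3.png

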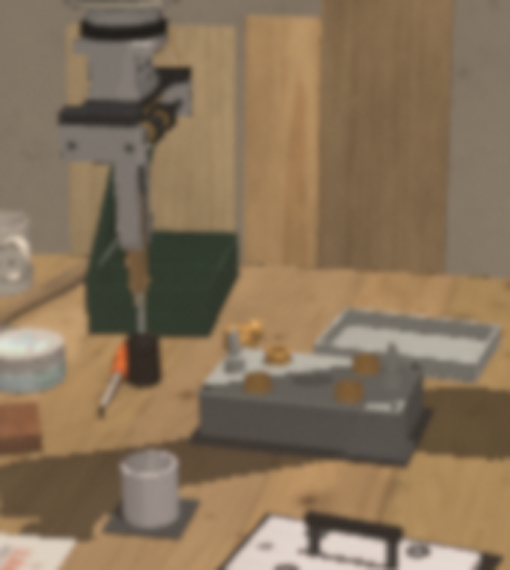

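```bash
python3 - <<'E'
from workcell import vision
from h import *
i=vision.camera_info("side"); P=cloud(i,np.load("pics/side3.npy")); Z=P[...,2]
c=np.hypot(P[...,0]-.652,P[...,1]-.183)<.045
for a in np.arange(.12,.25,.01):
    q=c&(abs(Z-a)<.005)
    if q.any(): print(round(a,3),q.sum(),np.nanmean(P[q],0).round(4), P[q].min(0).round(3),P[q].max(0).round(3))
print(project(i,[[.652,.183,.139],[.652,.183,.24],[.652,.183,.29]]))
E
```

```text
0.14 30 [0.6514 0.1921 0.141 ] [0.638 0.181 0.137] [0.671 0.201 0.145]
0.15 38 [0.6521 0.1935 0.1504] [0.639 0.178 0.145] [0.668 0.204 0.155]
0.16 41 [0.6504 0.1939 0.1605] [0.638 0.179 0.155] [0.668 0.205 0.165]
0.17 34 [0.651  0.1939 0.1695] [0.639 0.175 0.165] [0.668 0.206 0.175]
0.18 56 [0.652  0.1925 0.1805] [0.638 0.171 0.175] [0.67  0.205 0.185]
0.19 15 [0.6539 0.1876 0.1889] [0.647 0.182 0.186] [0.661 0.199 0.195]
0.2 7 [0.6539 0.1842 0.2009] [0.653 0.182 0.198] [0.655 0.186 0.205]
0.21 6 [0.6536 0.1871 0.2112] [0.651 0.183 0.207] [0.657 0.189 0.215]
0.22 11 [0.6539 0.1853 0.2195] [0.65  0.181 0.215] [0.657 0.189 0.223]
0.23 15 [0.6532 0.1882 0.2307] [0.648 0.181 0.226] [0.662 0.195 0.235]
0.24 23 [0.6526 0.1897 0.2401] [0.645 0.184 0.236] [0.662 0.197 0.245]
[[248.61216468 216.71304502]
 [246.59142637 181.87574696]
 [245.5566345  163.91373047]]
```

```bash
python3 - <<'E'
from workcell import bot,jaws,vision
from h import *
b=down(np.deg2rad(-90)); x,y=.5377,-.0313
bot.movel(np.array([x,y,.27]),b,velocity=0.15)
bot.movel(np.array([x,y,.205]),b,velocity=0.1)
def rep(s,st=None):
    o=bot.get_obs(); print(s,st,round(o["time"],2),o["ee_pos"].round(4),"brush z",round(o["ee_pos"][2]-.1312,4),o["wrist_force"].round(2),o["ft_torque"].round(2),round(o["width"]*94,2))
rep("above")
for k in range(3):
    st=bot.movel(np.array([x,y,.1415]),b,velocity=0.04,f_stop=7); bot.wait(.25); rep("down",st)
    if k<2: bot.movel(np.array([x,y,.183]),b,velocity=0.05); bot.wait(.1); rep("up")
bot.movel(np.array([x,y,.275]),b,velocity=0.1); bot.wait(.2); rep("out")
for n in("top","side"):
    p,d=vision.capture(n); np.save(f"pics/{n}4.npy",d); cv2.imwrite(f"pics/{n}4.png",p)
i=vision.camera_info("side"); P=cloud(i,np.load("pics/side4.npy")); Z=P[...,2]
c=np.hypot(P[...,0]-x,P[...,1]-y)<.045
for a in np.arange(.12,.25,.01):
    q=c&(abs(Z-a)<.005)
    if q.any(): print(round(a,3),q.sum(),np.nanmean(P[q],0).round(4))
E
```

```text
above None 27.72 [ 0.538  -0.0312  0.2055] brush z 0.0743 [ 0.17 -0.05  0.41] [-0.02  0.01 -0.01] 17.34
down False 29.7 [ 0.5377 -0.0313  0.1416] brush z 0.0104 [ 0.33  0.61 -0.73] [ 0.01 -0.   -0.02] 17.52
up None 30.78 [ 0.5375 -0.0313  0.1827] brush z 0.0515 [ 0.18  0.2  -0.21] [ 0.07  0.01 -0.03] 17.77
down False 32.22 [ 0.5377 -0.0313  0.1416] brush z 0.0104 [ 0.07 -0.2  -0.15] [ 0.03 -0.03 -0.02] 17.28
up None 33.3 [ 0.5375 -0.0313  0.1827] brush z 0.0515 [-0.39 -0.55 -0.67] [ 0.04 -0.04 -0.02] 17.02
down False 34.73 [ 0.5378 -0.0313  0.1416] brush z 0.0104 [-0.97 -0.9  -0.53] [ 0.01  0.05 -0.  ] 17.45
out None 36.42 [ 0.5376 -0.0313  0.2747] brush z 0.1435 [-0.17  1.3  -1.25] [ 0.03 -0.02 -0.01] 17.57
0.14 6 [ 0.5419 -0.022   0.1434]
0.15 32 [ 0.5382 -0.0196  0.1501]
0.16 31 [ 0.5387 -0.0201  0.1604]
0.17 29 [ 0.5387 -0.0192  0.1696]
0.18 33 [ 0.5382 -0.0197  0.1798]
0.19 31 [ 0.5392 -0.0239  0.1885]
0.2 5 [ 0.5407 -0.0314  0.1997]
0.21 6 [ 0.5396 -0.0306  0.2086]
0.22 8 [ 0.5396 -0.0289  0.2201]
0.23 5 [ 0.5399 -0.0261  0.2322]
0.24 17 [ 0.5378 -0.0249  0.24  ]
```

```bash
python3 - <<'E'
from workcell import bot,jaws,vision
from h import *
b=down(np.deg2rad(-90)); x,y=.652,.1835
bot.movel(np.array([x,y,.275]),b,velocity=0.15)
bot.movel(np.array([x,y,.205]),b,velocity=0.1)
st=bot.movel(np.array([x,y,.1373]),b,velocity=0.04,f_stop=6); bot.wait(.3)
o=bot.get_obs(); print(st,o["ee_pos"],o["wrist_force"].round(2))
jaws.open_gripper(); bot.wait(.4)
bot.movel(np.array([x,y,.28]),b,velocity=0.1)
bot.goto(np.array([.50,-.50,.28]),down(np.deg2rad(-8)))
o=bot.get_obs(); print(o["time"],o["ee_pos"],o["wrist_force"].round(2))
for n in("top","side"):
    p,d=vision.capture(n); np.save(f"pics/{n}5.npy",d); cv2.imwrite(f"pics/{n}5.png",p)
E
```

```text
False [0.65201327 0.18350518 0.1373545 ] [ 0.08 -0.22  0.27]
46.975 [ 0.50062193 -0.49929449  0.28003366] [0.86 0.64 0.05]
```

View pics/top5.png

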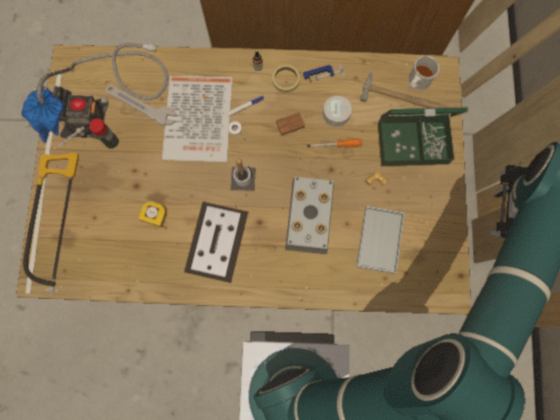

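View pics/side5.png

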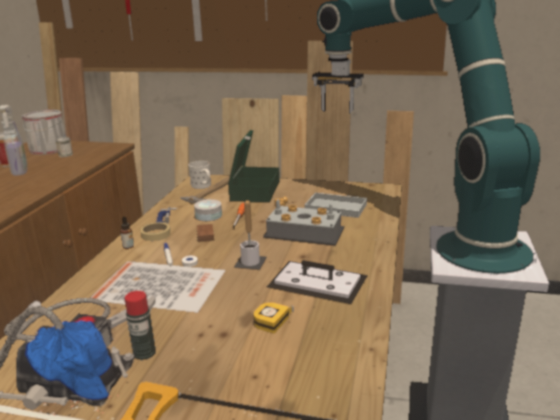

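```bash
cat >> h.py <<'E'
def look(vision,tag):
    p,d=vision.capture("top"); cv2.imwrite(f"pics/top{tag}.png",p); i=vision.camera_info("top"); P=cloud(i,d); return p,cv2.cvtColor(p,cv2.COLOR_BGR2HSV),P,i
def tray(p,hs,P,i):
    Z=P[...,2]
    m=(P[...,0]>.33)&(P[...,0]<.62)&(P[...,1]<-.13)&(P[...,1]>-.45)&(Z<.04)&(hs[...,1]<60)&(hs[...,2]>60)
    m=cv2.morphologyEx(m.astype(np.uint8),cv2.MORPH_CLOSE,np.ones((15,15),np.uint8))
    return rect(i,m,.026)
E
python3 - <<'E'
from workcell import vision
from h import *
i=vision.camera_info("top"); p=cv2.imread("pics/top5.png"); hs=cv2.cvtColor(p,cv2.COLOR_BGR2HSV); P=cloud(i,np.load("pics/top5.npy")); Z=P[...,2]
print("tray",tray(p,hs,P,i))
c=np.hypot(P[...,0]-.538,P[...,1]+.031)<.14
print("jig",rect(i,c&(Z>.045),.06))
m=(c&(hs[...,1]>90)&(Z>.05)).astype(np.uint8)
n,l,s,ce=cv2.connectedComponentsWithStats(m)
a=np.deg2rad(-4.4); R=np.array([[np.cos(a),-np.sin(a)],[np.sin(a),np.cos(a)]]); cs=[]
for k in range(1,n):
    if s[k,4]<15: continue
    X=onplane(i,ce[k],.070)[0]; print(s[k,4],ce[k],X.round(4), "jigframe",((X[:2]-[.538,-.031])@R).round(4)); cs.append(X)
print(np.mean(cs,0))
for x in(48,-48):
  for y in(36,-36): print(x,y,(np.array([.538,-.031])+R@[x/1e3,y/1e3]).round(4))
cv2.imwrite("pics/z5.png",cv2.resize(p[160:290,270:430],None,fx=5,fy=5,interpolation=cv2.INTER_CUBIC))
E
```

```text
tray (array([ 467.3, -250.4]), array([191.9, 120.6]), -8.27, np.int32(2404))
jig (array([537.5, -31.6]), array([213.4, 118. ]), -4.4, np.int32(2528))
58 [300.0862069  194.70689655] [0.5868 0.0011 0.07  ] jigframe [0.0462 0.0357]
58 [323.79310345 197.29310345] [ 0.5813 -0.0709  0.07  ] jigframe [ 0.0462 -0.0364]
59 [296.98305085 225.66101695] [0.4912 0.0077 0.07  ] jigframe [-0.0497  0.035 ]
62 [320.72580645 228.03225806] [ 0.4864 -0.0633  0.07  ] jigframe [-0.0489 -0.0362]
[ 0.53641953 -0.03133949  0.07      ]
48 36 [0.5886 0.0012]
48 -36 [ 0.5831 -0.0706]
-48 36 [0.4929 0.0086]
-48 -36 [ 0.4874 -0.0632]
```

View pics/z5.png

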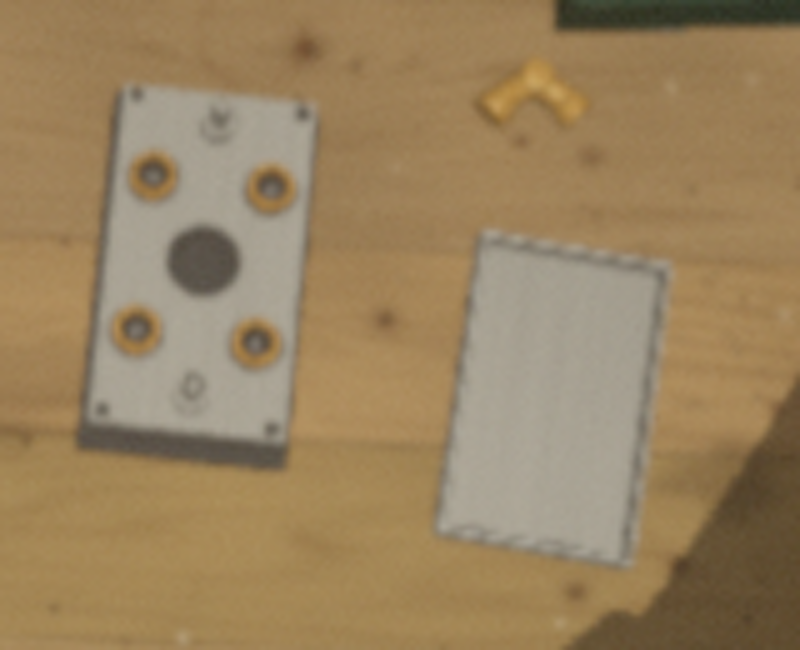

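```bash
cat > nut.py <<'E'
import sys
from workcell import bot,jaws,vision
from h import *
k=int(sys.argv[1])
J=np.array([.5373,-.0312]); a=np.deg2rad(-4.4); R2=lambda a:np.array([[np.cos(a),-np.sin(a)],[np.sin(a),np.cos(a)]])
nx,ny=[(48,-36),(-48,-36),(48,36),(-48,36)][k]
sx,sy=[(22,-27),(-22,-27),(22,27),(-22,27)][k]
T,ta=np.array([.4673,-.2504]),np.deg2rad(-8.3)
n=J+R2(a)@[nx/1e3,ny/1e3]
def rep(s,st=None):
    o=bot.get_obs(); print(s,st,round(o["time"],2),o["ee_pos"].round(4),o["wrist_force"].round(2),o["ft_torque"].round(2),"w",round(o["width"]*94,2)); return o
A=down(a)
bot.goto(np.array([*n,.17]),A)
bot.movel(np.array([*n,.09]),A,velocity=.12)
st=bot.movel(np.array([*n,.0613]),A,velocity=.04,f_stop=8); rep("at nut",st)
jaws.grasp(12); bot.wait(.1); rep("grasp")
jaws.grasp(40); bot.wait(.2)
bot.movel(np.array([*n,.08]),A,velocity=.04); 
bot.movel(np.array([*n,.17]),A,velocity=.12); o=rep("lifted")
if o["width"]*94<20: print("MISSED"); jaws.open_gripper(); sys.exit()
r=look(vision,f"n{k}"); t=tray(*r); print("tray",t)
if abs(t[1][0]-191)<8 and abs(t[1][1]-120)<8 and abs(t[2]+8.3)<40: T,ta=np.array(t[0])/1e3,np.deg2rad(t[2])
else: print("tray not seen whole, keep old")
B=down(ta); d=T+R2(ta)@[sx/1e3,sy/1e3]
bot.movel(np.array([*d,.15]),B,velocity=.18)
bot.movel(np.array([*d,.045]),B,velocity=.12)
st=bot.movel(np.array([*d,.024]),B,velocity=.03,f_stop=8); rep("over tray",st)
jaws.open_gripper(); bot.wait(.2)
bot.movel(np.array([*d,.17]),B,velocity=.15); rep("done")
p,dd=vision.capture("side"); cv2.imwrite(f"pics/siden{k}.png",p)
E
python3 nut.py 0
```

```text
at nut False 50.41 [ 0.5825 -0.0707  0.0615] [-0.13 -0.21  0.03] [-0.05 -0.09 -0.02] w 93.83
grasp None 51.54 [ 0.5824 -0.0708  0.0613] [-0.37  0.44  0.42] [-0.   -0.09  0.04] w 27.88
lifted None 53.48 [ 0.582  -0.0709  0.1693] [-0.26  1.03  0.14] [-0.02 -0.09  0.02] w 27.24
tray (array([ 537.7, -314.1]), array([47.1, 21.7]), 19.15, np.int32(69))
tray not seen whole, keep old
over tray False 56.84 [ 0.4853 -0.2803  0.0241] [ 0.33 -0.37 -0.27] [-0.07 -0.11 -0.05] w 27.02
done None 59.28 [ 0.4847 -0.2801  0.1692] [ 0.    0.81 -0.06] [-0.03 -0.12  0.03] w 94.23
```

```bash
python3 - <<'E'
import cv2
for n in("siden0",):
    p=cv2.imread(f"pics/{n}.png"); cv2.imwrite("pics/zn0.png",cv2.resize(p[80:260,240:430],None,fx=3,fy=3,interpolation=cv2.INTER_CUBIC))
E
```

```text
(no output)
```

View pics/zn0.png

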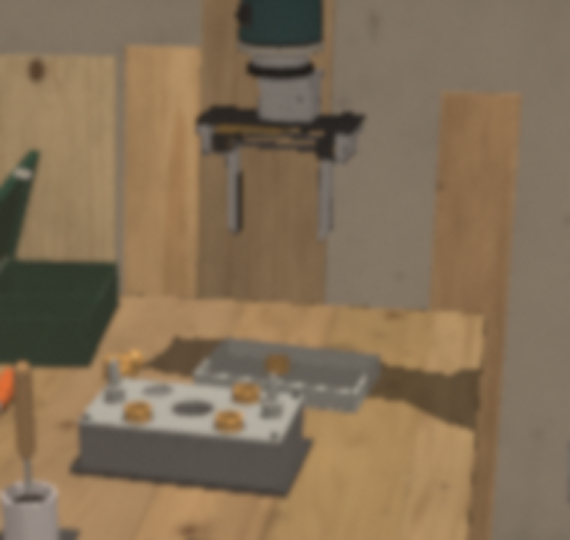

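```bash
python3 nut.py 1 && python3 nut.py 2; python3 - <<'E'
import cv2
p=cv2.imread(f"pics/siden2.png"); cv2.imwrite("pics/zn2.png",cv2.resize(p[80:260,240:430],None,fx=3,fy=3,interpolation=cv2.INTER_CUBIC))
E
```

```text
at nut False 61.89 [ 0.4868 -0.0633  0.0614] [0.13 0.43 0.09] [-0.1  -0.05  0.04] w 93.73
grasp None 63.02 [ 0.4867 -0.0634  0.0613] [-0.04  0.96  0.24] [-0.05 -0.15  0.02] w 27.78
lifted None 64.96 [ 0.4863 -0.0635  0.1693] [ 0.23 -0.82 -0.77] [-0.02 -0.07 -0.07] w 26.98
tray (array([ 465.2, -263.5]), array([194. ,  95.2]), -6.83, np.int32(1144))
tray not seen whole, keep old
over tray False 68.23 [ 0.4417 -0.2739  0.0241] [ 0.32  0.49 -1.07] [-0.08 -0.05  0.  ] w 27.26
done None 70.67 [ 0.4412 -0.2738  0.1692] [-0.16  0.59  0.23] [-0.05 -0.09 -0.02] w 93.89
at nut False 73.6 [0.588  0.0011 0.0614] [0.24 0.92 0.03] [-0.   -0.12  0.07] w 94.09
grasp None 74.73 [0.5879 0.001  0.0613] [0.19 0.22 0.03] [-0.04 -0.13 -0.03] w 27.61
lifted None 76.67 [0.5875 0.0009 0.1693] [-0.58  0.58 -1.43] [ 0.01 -0.04 -0.02] w 27.18
tray (array([ 511.1, -298.4]), array([163. ,  76.2]), 26.78, np.int32(649))
tray not seen whole, keep old
over tray False 80.12 [ 0.4931 -0.2268  0.0241] [-0.53 -0.66 -0.07] [-0.02 -0.08 -0.  ] w 27.1
done None 82.56 [ 0.4925 -0.2267  0.1692] [-0.61 -0.22  0.47] [-0.03  0.04 -0.02] w 94.29
```

View pics/zn2.png

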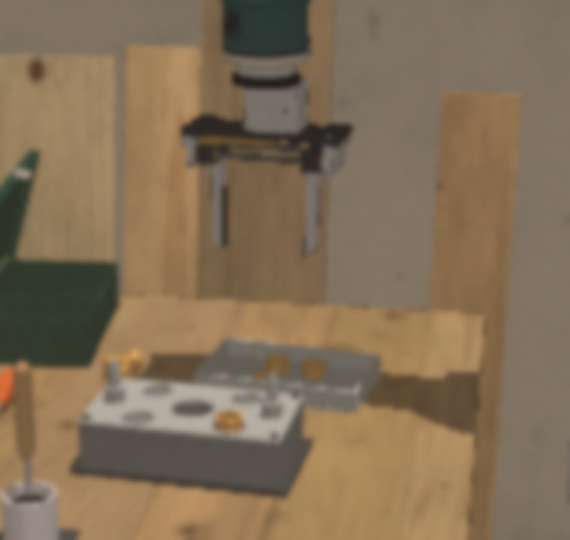

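The side view shows three nuts in the tray (zoom (275,365), (313,370) and (260,377)). The last one is in the near-right nest.

```bash
python3 nut.py 3; python3 - <<'E'
from workcell import bot,vision
from h import *
bot.goto(np.array([.50,-.50,.28]),down(np.deg2rad(-8)))
r=look(vision,"9"); p,hs,P,i=r; print("tray",tray(*r)); Z=P[...,2]
m=((hs[...,1]>90)&(hs[...,0]<30)&(P[...,0]>.38)&(P[...,0]<.56)&(P[...,1]<-.19)&(P[...,1]>-.31)&(Z>.008)).astype(np.uint8)
n,l,s,ce=cv2.connectedComponentsWithStats(m)
t=tray(*r); a=np.deg2rad(t[2]); R=np.array([[np.cos(a),-np.sin(a)],[np.sin(a),np.cos(a)]])
for k in range(1,n):
    if s[k,4]>10: X=onplane(i,ce[k],.02)[0]; print(s[k,4],ce[k],X.round(4),"tray frame",((X[:2]-t[0]/1e3)@R).round(4),"z",np.nanmedian(Z[l==k]).round(3))
c=np.hypot(P[...,0]-.447,P[...,1]-.257)<.12
print("plate",rect(i,c&(hs[...,2]>120)&(hs[...,1]<60),.014), "z",np.nanmedian(Z[c&(hs[...,2]>120)&(hs[...,1]<60)]))
cb=(np.hypot(P[...,0]-.65,P[...,1]-.183)<.03)
for a in (.12,.15,.18): q=cb&(abs(Z-a)<.012); print("brush",a,np.nanmean(P[q],0).round(4))
ce=(np.hypot(P[...,0]-.63,P[...,1]+.25)<.08)&(Z>.008); print("elbow",np.nanmean(P[ce],0))
p2,d2=vision.capture("side"); cv2.imwrite("pics/side9.png",p2)
P2=cloud(vision.camera_info("side"),d2);Z2=P2[...,2];cb=(np.hypot(P2[...,0]-.65,P2[...,1]-.183)<.03)
for a in (.1,.12,.15,.18): q=cb&(abs(Z2-a)<.012); print("brush side",a,np.nanmean(P2[q],0).round(4))
cv2.imwrite("pics/z9.png",cv2.resize(p[140:290,170:430],None,fx=3,fy=3,interpolation=cv2.INTER_CUBIC))
cv2.imwrite("pics/z9s.png",cv2.resize(p2[170:340,220:400],None,fx=3,fy=3,interpolation=cv2.INTER_CUBIC))
E
```

```text
at nut False 85.22 [0.4923 0.0085 0.0614] [-0.07 -0.04  0.64] [-0.01 -0.11  0.01] w 93.94
grasp None 86.36 [0.4922 0.0084 0.0613] [ 0.26 -0.86 -0.21] [-0.04 -0.11 -0.03] w 28.07
lifted None 88.29 [0.4918 0.0083 0.1694] [-0.53 -0.21 -0.89] [-0.06 -0.12 -0.02] w 27.19
tray (array([ 467.1, -250.5]), array([192.3, 120.8]), -8.27, np.int32(2133))
over tray False 91.67 [ 0.4493 -0.2206  0.0241] [-0.08 -0.55 -0.49] [-0.07 -0.11  0.04] w 27.19
done None 94.11 [ 0.4488 -0.2205  0.1693] [ 0.25 -0.39  0.14] [-0.04 -0.07  0.01] w 93.93
tray (array([ 467.3, -250.4]), array([191.7, 120.8]), -8.39, np.int32(2397))
47 [372.06382979 231.19148936] [ 0.4914 -0.2255  0.02  ] tray frame [0.0202 0.0281] z 0.017
49 [389.36734694 234.28571429] [ 0.4835 -0.279   0.02  ] tray frame [ 0.0202 -0.026 ] z 0.017
47 [370.12765957 245.21276596] [ 0.4475 -0.2195  0.02  ] tray frame [-0.0241  0.0277] z 0.017
51 [387.52941176 248.11764706] [ 0.4403 -0.2729  0.02  ] tray frame [-0.0234 -0.0262] z 0.019
plate (array([446.4, 256.1]), array([204.7, 110.8]), -10.36, np.int32(2108)) z 0.015206385026371528
brush 0.12 [0.646  0.1809 0.1183]
brush 0.15 [0.6454 0.1803 0.1524]
brush 0.18 [0.6496 0.1817 0.1827]
elbow [ 0.63412081 -0.24384758  0.02079036]
brush side 0.1 [0.6538 0.1894 0.1027]
brush side 0.12 [0.6528 0.1905 0.1198]
brush side 0.15 [0.6527 0.1907 0.1509]
brush side 0.18 [0.6525 0.1898 0.1773]
```

View pics/z9.png

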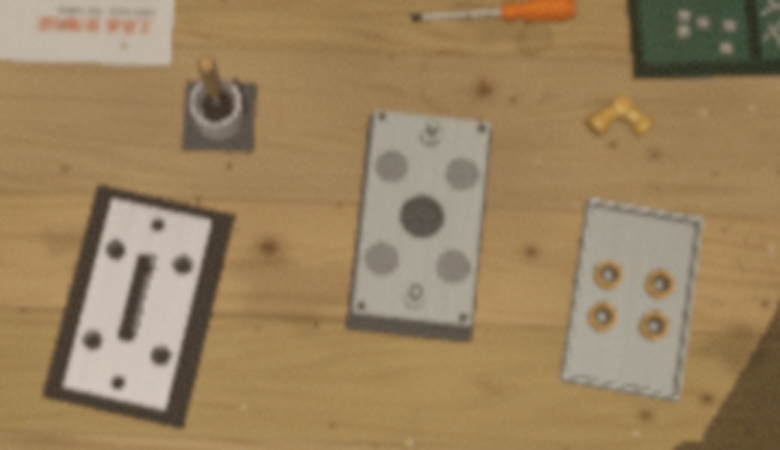

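View pics/z9s.png

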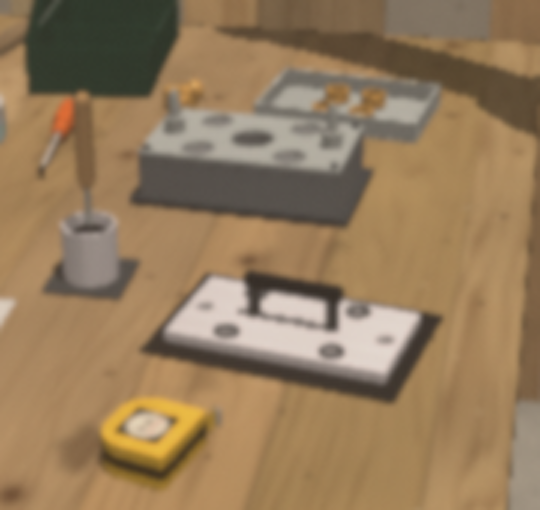

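```bash
python3 -c "
from workcell import bot,order
print(bot.get_obs()['time']); print(order.finish_job())"
```

```text
95.425
the job is handed in; nothing more can be done
None
```

The job is done and was handed in at 95 s of the 210 s allowed. `finish_job` gives no verdict, so everything below comes from my own last checks.

- **Plate:** I lifted it level off the pins with almost no side force on the wrist (at most about 1 N). It now lies flat on the mat, about 1 mm from the mat's centre.
- **Brush:** I made three strokes down the chip well, then stood the brush back in its stand, upright with the handle up. The head's underside came to 10.4 mm by the arm's reading (well floor at 10 mm). No floor contact showed in the force reading.
- **Nuts:** All four were present, and all four are flat inside the tray, no closer than 28 mm to an inner wall. The tray had been knocked about 46 mm toward the jig partway through. I measured it again and placed the nuts at its new position.
- **Elbow and tape measure:** Neither appears to have moved in the last pictures. The elbow's measured position differed by about 7 mm between the first and last checks. I put this down to the moved tray's edge falling inside the search area, because the elbow sits on the same pixels in both top views.
- **Other disagreement:** The two cameras differed by about 2–3 mm on where things are. For nuts 1–3, the arm hid the tray from the top camera during placing, so I used the last measured tray position; the final top view confirmed it was right.

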